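# Find the soft spring foot of the balance slab

### The job

The three spring feet for the balance slab stand in a row on the grey mat. With a fingertip press each foot's round pad down a few millimetres, going along the row from the robot's left to its right, to feel which spring is the softest; then push the orange tag of the softest foot down flat and leave the other two tags standing. Nothing is to be picked up, and the feet and everything else on the bench stay where they are.

Things in the scene. Friction and masses are not known exactly. Their poses are not given: they have to be found in the camera images.
- mat: thin grey bench mat lying on the bench, 250 x 680 x 3 mm, fixed. Origin: centre of its underside; x points away from the robot across its short side, y along its long side to the robot's left. The three feet stand on it in a row along its y, about 230 mm apart
- foot_a: one of three spring feet that look exactly alike (blue steel base plate, coil spring, aluminium cap with a black rubber pad); where each one stands in the row is shuffled, and the springs differ. Loose, about 0.8 kg, not to be lifted. Origin: middle of the spring axis at the underside; z up, -x points to the side that carries the tag. Base 150 x 90 mm (x -100 to +50, y -45 to +45), its upper face 10 mm high; whole foot 72 mm high
- pad_a (a joint): how far the pad of foot_a is pressed down, m: 0 at rest, 0.012 at its stop. The pad is round, 60 mm across, on the spring axis; it starts to move at about 1 N, then sinks in proportion to the push (between 0.3 and 1.2 N per mm depending on the foot; the softest sinks about twice as far as the next) and springs back when let go
- pad_a_top (a point): centre of the upper face of the pad of foot_a, 72 mm above the foot's underside at rest; moves with the pad
- tag_a (a joint): fold-down tag of foot_a: angle folded, rad: 0 to 0.12 standing up (about 50 degrees above flat), 0.87 lying flat on the base plate. An orange plastic flap 40 mm wide, 50 mm long, 3 mm thick, hinged at its lower edge (foot frame x -45 mm, z 12.5 mm, hinge along y), leaning away from the pad. Stiff hinge: about 1.5 N straight down at 24 mm outward of the hinge folds it, and it stays where it is left
- tag_a_edge (a point): middle of the free upper edge of the tag of foot_a, 50 mm from the hinge; moves with the tag
- foot_b: one of three spring feet that look exactly alike (blue steel base plate, coil spring, aluminium cap with a black rubber pad); where each one stands in the row is shuffled, and the springs differ. Loose, about 0.8 kg, not to be lifted. Origin: middle of the spring axis at the underside; z up, -x points to the side that carries the tag. Base 150 x 90 mm (x -100 to +50, y -45 to +45), its upper face 10 mm high; whole foot 72 mm high
- pad_b (a joint): how far the pad of foot_b is pressed down, m: 0 at rest, 0.012 at its stop. The pad is round, 60 mm across, on the spring axis; it starts to move at about 1 N, then sinks in proportion to the push (between 0.3 and 1.2 N per mm depending on the foot; the softest sinks about twice as far as the next) and springs back when let go
- pad_b_top (a point): centre of the upper face of the pad of foot_b, 72 mm above the foot's underside at rest; moves with the pad
- tag_b (a joint): fold-down tag of foot_b: angle folded, rad: 0 to 0.12 standing up (about 50 degrees above flat), 0.87 lying flat on the base plate. An orange plastic flap 40 mm wide, 50 mm long, 3 mm thick, hinged at its lower edge (foot frame x -45 mm, z 12.5 mm, hinge along y), leaning away from the pad. Stiff hinge: about 1.5 N straight down at 24 mm outward of the hinge folds it, and it stays where it is left
- tag_b_edge (a point): middle of the free upper edge of the tag of foot_b, 50 mm from the hinge; moves with the tag
- foot_c: one of three spring feet that look exactly alike (blue steel base plate, coil spring, aluminium cap with a black rubber pad); where each one stands in the row is shuffled, and the springs differ. Loose, about 0.8 kg, not to be lifted. Origin: middle of the spring axis at the underside; z up, -x points to the side that carries the tag. Base 150 x 90 mm (x -100 to +50, y -45 to +45), its upper face 10 mm high; whole foot 72 mm high
- pad_c (a joint): how far the pad of foot_c is pressed down, m: 0 at rest, 0.012 at its stop. The pad is round, 60 mm across, on the spring axis; it starts to move at about 1 N, then sinks in proportion to the push (between 0.3 and 1.2 N per mm depending on the foot; the softest sinks about twice as far as the next) and springs back when let go
- pad_c_top (a point): centre of the upper face of the pad of foot_c, 72 mm above the foot's underside at rest; moves with the pad
- tag_c (a joint): fold-down tag of foot_c: angle folded, rad: 0 to 0.12 standing up (about 50 degrees above flat), 0.87 lying flat on the base plate. An orange plastic flap 40 mm wide, 50 mm long, 3 mm thick, hinged at its lower edge (foot frame x -45 mm, z 12.5 mm, hinge along y), leaning away from the pad. Stiff hinge: about 1.5 N straight down at 24 mm outward of the hinge folds it, and it stays where it is left
- tag_c_edge (a point): middle of the free upper edge of the tag of foot_c, 50 mm from the hinge; moves with the tag
- spanner: open-ended spanner 130 mm long, lying between two feet; origin under its middle. Leave it alone
- bolt: steel levelling bolt with brass nut, standing on its head, 22 mm across and 58 mm high, between two feet; origin under its middle. Leave it alone
- jar: small amber sample jar with white lid, 34 mm across, 38 mm high, between two feet; origin under its middle. Leave it alone
- tile_brown: brown facade tile 180 x 64 x 8 mm lying on the bench to the left; origin under its middle. Leave it alone
- pot: small orange sample pot with white cap, 30 mm across, 54 mm high, between two feet; origin under its middle. Leave it alone
Things that resemble listed ones, but are neither listed nor needed, are in the scene too. Leave any purple or turquoise look-alike of the foot_c alone.

How it is judged:
By the outcome, as a careful person would: the job done as asked, in the order asked, and still so for the second after the job is handed in, with the robot touching nothing.
It also fails if it takes over 54 s, if anything falls off the work surface, if the arm or the gripper's body presses on something with over 40 N, if the wrist force passes 120 N, or if a joint passes its speed limit or range.

### The arm

A 7-joint arm with a two-finger parallel gripper is mounted at the origin on the work surface. World frame = base frame: x ahead of the robot, y to its left, z up, the work surface at z = 0. Lengths are in m, angles in rad, forces in N, time in s.
With the tool pointing down it reaches from about 0.4 to 0.875 m from the base axis. Payload 19.3 kg.
Tool frame: the origin (TCP) lies midway between the tips of the shut fingers; the grasp point (between the pads) lies 19 mm behind it (bot.pinch_z is the distance from the TCP to the grasp point, in m); z points along the fingers, y is the direction in which the jaws open and shut (so a half turn about z gives the same grasp; the last joint's range is limited). The gripper opens to 85 mm and grips with 20 to 120 N. Pads are 22 mm wide; open, the fingers measure 114 mm over their backs; the gripper's body (76 mm by 85 mm) begins 54 mm behind the grasp point. The pads swing forward as they close: fully open they stand 13 mm farther back than shut.
Start: joints at [1.25, 0.521, -0.036, 1.599, 0.021, 1.021, -0.113], TCP at [0.155, -0.605, 0.231] pointing down, gripper open.
Joint ranges: [-2.91, 2.91], [-0.3, 2.13], [-1.5, 1.42], [0.17, 2.43], [-1.26, 4.41], [0.16, 1.93], [-2.52, 2.52]. Speed limits (rad/s): [1.89, 1.89, 2.39, 2.39, 3.01, 3.01, 3.01].

### API

Orientations are given as [roll, pitch, yaw] about the fixed x, y, z axes, in that order (R = Rz(yaw) Ry(pitch) Rx(roll)).
In Python, from workcell import bot gives the robot as it stands. The module is installed in compiled form; this text tells all that it offers.
- The arm moves only by the tool move_arm, never from a script. Its argument "moves" is text: rows parted by semicolons, each of 4 numbers parted by spaces: the shift along the tool's x, y, z in mm, then the turn about the tool's z in rad. In form: dx dy dz yaw; .... A call has exactly 10 rows; each row is the pose to reach, as a shift and turn from the pose commanded when the call began, along the tool's axes at that moment; what a row does not reach only later rows make up. A row lasts 1/12 s, in which the tool goes at most 41.7 mm and 7.16 degrees, less where a joint would pass 70% of its speed; a pose out of reach is approached as far as the arm can. A call with a gripper value outside its range is refused whole. "grip" is the opening, from 0 (shut) to 1 (fully open), set as the call begins (left out, the last holds). The fingers move at their own pace and stop on an object; "grip_force" is the grip in N (left out, the last holds). Time passes only in rows, so rows that repeat a pose let the fingers close, or fill a call up. It gives the time, the measured TCP pose, the force and the opening at its end, in the units of the state.
- bot.observe(): the state, without advancing time (a new reading comes with each control period).
- bot.grab_frame(name): name is "scene" or "top" or "wrist"; returns a dict with "frame" (400x640x3 uint8, red, green, blue), "z_map" (400x640 float32, m along the optical axis (not along the pixel's ray), 0 where there is no reading), "K" (3x3 intrinsics, pixels), "dist" ([k1, k2, p1, p2, k3] as OpenCV has them; the pictures are not rectified), "eye" and "attitude" of the camera in the world. Camera axes: x right, y up, looking along -z (the intrinsics and any distortion apply to the point x, -y, -z); pixel columns grow to the right and rows downward; lengths in m; the calibration is good to about 2 mm. A picture is of the moment at which its call begins.
- bot.job_done(): hands the job in, once; it reports no verdict.
Trained networks look in a picture, given as the dict that the camera call returned (one of the last four; its "shot" number tells which), for a name from the list of things; names that differ only in an ending like _2 or _b are one class to them, and where a whole thing is asked for, a point or a joint stands for the part that bears it (a point fixed in the world has none). Each returns a list of dicts, best first, with "conf" (0 to 1); they miss things now and then, are a little off and sometimes report something else, mostly with a low value. They report only what shows in the picture. A call takes as long as a camera call. They do not tell look-alikes from the thing itself.
- bot.search_frame(picture, label): "at" ([column, row] in pixels, amid what is visible of it).
- bot.pinpoint(picture, label): "at" ([column, row] in pixels: a listed point, or the origin of a listed thing).
The state is a dict: "clock": time; "qpos": joint angles; "qd": joint speeds; "joint_efforts": joint torques, N m; "position": TCP position; "tool_rot": TCP orientation; "force": force on the tool from outside, world axes, zero at the start; "moment": the same for the moment, N m; "grip_width": finger opening in m.
Only numpy, scipy, OpenCV 4.12 (cv2) and the standard library are available. Lean on these libraries where they do the work, as an engineer would, in place of code of your own. Each camera call takes 0.05 s, during which the arm holds its last target. There are 200 camera calls.

## Working session

There is one attempt and no reset: what is moved stays moved. The work goes in short steps, Python scripts to look and compute and a tool call to move; the robot and the scene stay as the last step left them, time stands still between calls to the robot, and variables do not carry over. Pictures are saved under pics/ and viewed, about 8 in all and at most 12, crops included, and the job is handed in when it is done.

Besides the shell and the picture viewer there is one more tool, called after "Emit:" as a command line: name --argument value ..., lists and objects as JSON in quotes. move_arm: Moves the arm, as the interface text tells. Its arguments: {"type":"object","properties":{"moves":{"type":"string"},"grip":{"type":"number"},"grip_force":{"type":"number"}},"required":["moves"]}

```bash
mkdir -p pics; cat > h.py <<'E'
import numpy as np, cv2
from workcell import bot
def world(p,uv,z=None):
    """pixel -> world, by depth map, or on plane z"""
    u,v=uv
    x,y=cv2.undistortPoints(np.array([[[u,v]]],float),p["K"],np.array(p["dist"],float))[0,0]
    R=np.array(p["attitude"],float)
    if R.shape!=(3,3):
        from scipy.spatial.transform import Rotation as Ro
        R=Ro.from_euler('xyz',R).as_matrix() if R.size==3 else Ro.from_quat(R).as_matrix()
    d=R@np.array([x,-y,-1.]); e=np.array(p["eye"])
    if z is not None: return e+d*(z-e[2])/d[2]
    return e+d*p["z_map"][int(round(v)),int(round(u))]
E
python3 - <<'E'
from h import *
s=bot.observe(); print(s)
for n in("top","scene"):
    p=bot.grab_frame(n); cv2.imwrite(f"pics/{n}1.png",p["frame"][:,:,::-1]); print(n,p["attitude"],p["eye"])
    for l in("pad_a_top","tag_a_edge","foot_a"):
        for r in bot.pinpoint(p,l): print(l,round(r["conf"],2),np.round(r["at"]),np.round(world(p,r["at"]),3))
E
```

```text
{'clock': 0.0, 'qpos': array([ 1.249772  ,  0.52203653, -0.036352  ,  1.60000145,  0.02122658,
        1.02108332, -0.11277613]), 'qd': array([ 0.00104014,  0.00046145,  0.0017945 , -0.00087211, -0.00122623,
       -0.00095055,  0.00078392]), 'joint_efforts': array([ 2.49540853e-04, -9.27121210e+01,  1.98014170e+00, -3.69930482e+01,
        1.78232737e-02,  8.29210243e-03,  3.09889833e-05]), 'position': array([ 0.1550152 , -0.6051269 ,  0.23071378]), 'tool_rot': array([-3.14045356e+00,  9.12885861e-05,  2.50873396e-01]), 'force': array([ 0.14240164, -0.20232008, -0.54239005]), 'moment': array([-0.01095995, -0.05356591, -0.02056785]), 'grip_width': 0.08510372136766409}
top [ 0.15962057  0.01507358 -1.57948165] [0.31579273 0.10608086 1.03781212]
pad_a_top 0.6 [286. 189.] [0.495 0.231 0.078]
pad_a_top 0.28 [456. 159.] [ 0.577 -0.237  0.074]
tag_a_edge 0.53 [294. 215.] [0.428 0.209 0.052]
foot_a 0.94 [440. 161.] [ 0.571 -0.192  0.076]
foot_a 0.87 [280. 277.] [0.262 0.244 0.075]
foot_a 0.67 [440. 252.] [ 0.323 -0.179  0.074]
foot_a 0.59 [370. 178.] [0.525 0.003 0.076]
scene [0.67649693 0.00589767 0.51876329] [ 0.77734458 -0.41486688  0.85089121]
pad_a_top 0.96 [350. 176.] [0.498 0.237 0.076]
pad_a_top 0.71 [322. 182.] [0.429 0.201 0.049]
tag_a_edge 0.47 [319. 178.] [0.397 0.24  0.012]
tag_a_edge 0.23 [361. 235.] [0.595 0.117 0.016]
foot_a 0.97 [288. 348.] [ 0.6   -0.238  0.075]
foot_a 0.83 [281. 162.] [0.269 0.235 0.019]
foot_a 0.78 [201. 284.] [ 0.342 -0.21   0.051]
foot_a 0.7 [348. 193.] [0.506 0.21  0.036]
foot_a 0.56 [323. 265.] [ 0.56  -0.026  0.051]
foot_a 0.26 [318. 220.] [0.469 0.108 0.008]
```

View pics/top1.png

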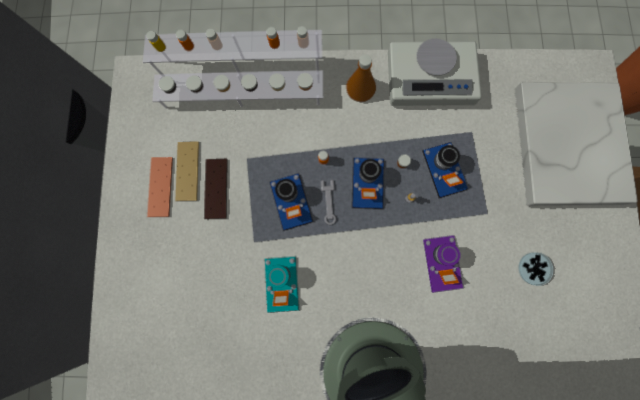

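View pics/scene1.png

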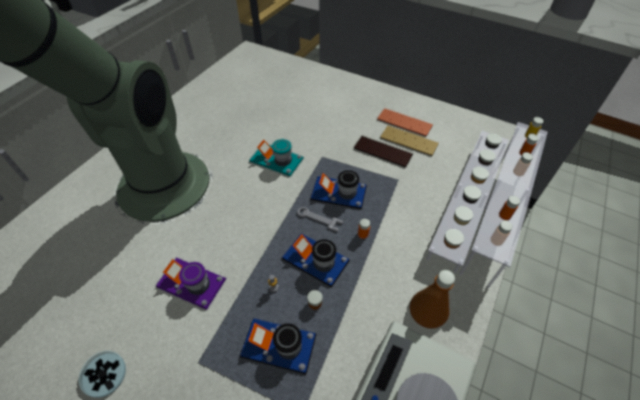

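The candidates are three blue feet on the grey mat, with pads near top-view pixels (286,189), (370,170) and (448,156). The look-alikes are turquoise at (281,283) and purple at (444,258), both off the mat, so I'll leave those alone. Next I measure pads and tags from depth, with a close crop.

```bash
cat >> h.py <<'E'
def cloud(p):
    H,W=p["z_map"].shape
    g=np.stack(np.meshgrid(np.arange(W),np.arange(H)),-1).reshape(-1,1,2).astype(float)
    n=cv2.undistortPoints(g,p["K"],np.array(p["dist"],float))[:,0]
    from scipy.spatial.transform import Rotation as Ro
    d=np.c_[n[:,0],-n[:,1],-np.ones(len(n))]*p["z_map"].reshape(-1,1)
    return (Ro.from_euler('xyz',p["attitude"]).apply(d)+p["eye"]).reshape(H,W,3)
E
python3 - <<'E'
from h import *
for n in("top","scene"):
    p=bot.grab_frame(n); c=cloud(p); ok=p["z_map"]>0
    hsv=cv2.cvtColor(p["frame"],cv2.COLOR_RGB2HSV)
    org=(hsv[...,0]<18)&(hsv[...,1]>150)&(hsv[...,2]>120)
    blue=(hsv[...,0]>100)&(hsv[...,0]<125)&(hsv[...,1]>150)
    print(n)
    for cx,cy in((.5,.233),(.54,.0),(.575,-.235)):
        d=np.hypot(c[...,0]-cx,c[...,1]-cy)
        m=ok&(d<.06)&(c[...,2]>.066)&(c[...,2]<.09)&(c[...,0]>cx-.04)
        q=c[m]; (ex,ey),r=cv2.minEnclosingCircle(q[:,:2].astype(np.float32)*1000)
        print("pad",m.sum(),np.round(np.median(q,0),3),np.round([ex,ey,r],1),np.percentile(q[:,2],[10,90]).round(3))
        t=ok&(d<.13)&org&(c[...,2]>.01); q=c[t]; print(" tag",t.sum(),q.mean(0).round(3),q.min(0).round(3),q.max(0).round(3))
        b=ok&(d<.13)&blue&(c[...,2]<.03); q=c[b]; R=cv2.minAreaRect(q[:,:2].astype(np.float32)*1000); print(" base",b.sum(),np.round(R[0]),np.round(R[1]),round(R[2],1),np.median(q[:,2]).round(3))
    f=p["frame"][:,:,::-1]
    if n=="top": cv2.imwrite("pics/crop1.png",cv2.resize(f[135:235,255:475],None,fx=3.5,fy=3.5,interpolation=3))
E
```

```text
top
pad 374 [0.496 0.23  0.076] [496.2 230.9  29.9] [0.074 0.078]
 tag 83 [0.448 0.213 0.034] [0.42  0.136 0.012] [0.589 0.238 0.055]
 base 707 [473. 225.] [146.  86.] 16.3 0.014
pad 375 [0.548 0.002 0.076] [549.5   1.8  30. ] [0.074 0.079]
 tag 63 [0.494 0.004 0.031] [ 0.473 -0.015  0.013] [0.509 0.023 0.055]
 base 682 [525.   2.] [ 88. 146.] 86.5 0.014
pad 378 [ 0.585 -0.217  0.076] [ 586.  -218.3   31.2] [0.073 0.079]
 tag 95 [ 0.529 -0.234  0.033] [ 0.507 -0.256  0.011] [ 0.551 -0.214  0.056]
 base 661 [ 563. -224.] [146.  86.] 16.4 0.014
scene
pad 313 [0.498 0.228 0.075] [497.  230.3  31.2] [0.072 0.077]
 tag 72 [0.441 0.212 0.033] [0.419 0.193 0.015] [0.457 0.234 0.055]
 base 548 [472. 222.] [145.  84.] 15.8 0.013
pad 460 [ 0.55  -0.003  0.075] [549.8  -0.8  30.4] [0.073 0.077]
 tag 121 [ 0.491 -0.001  0.032] [ 0.471 -0.017  0.016] [0.506 0.02  0.055]
 base 753 [524.  -1.] [ 85. 146.] 86.9 0.013
pad 704 [ 0.586 -0.22   0.075] [ 584.6 -219.1   30.5] [0.073 0.077]
 tag 224 [ 0.528 -0.236  0.031] [ 0.504 -0.258  0.014] [ 0.548 -0.213  0.054]
 base 1147 [ 562. -227.] [146.  86.] 16.3 0.012
```

View pics/crop1.png

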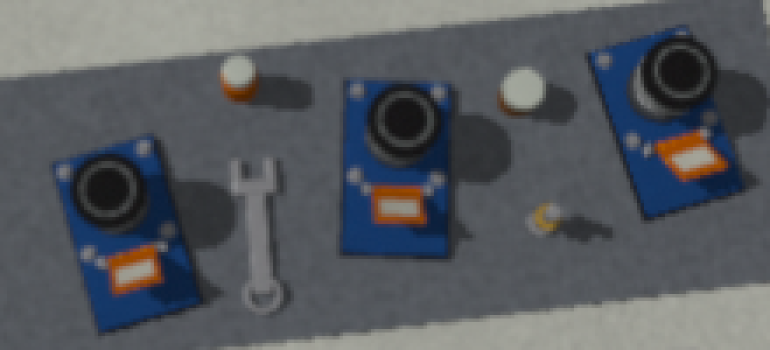

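The crop shows three blue feet on the mat with all tags standing: left pad at (105,190), middle at (405,118), right at (680,70). In world coordinates the pads are about (0.497,0.230), (0.550,0.000) and (0.585,-0.219), with tops at z of about 0.075. I'll shut the gripper and move to the left foot, going around the outside.

Emit:
move_arm --moves "38 -15 0 0;76 -30 0 0;114 -45 0 0;152 -60 0 0;190 -75 0 0;228 -90 0 0;266 -105 0 0;304 -120 0 0;342 -135 0 0;380 -150 0 0" --grip 0

```text
clock: 1.33
position: [0.4874, -0.3644, 0.2315]
tool_rot: [3.141, -0.0, 0.251]
force: [0.8, -0.9, -0.6]
grip_width: 0.0001
```

Emit:
move_arm --moves "11 -39 0 0;22 -78 0 0;33 -117 0 0;44 -156 0 0;55 -195 0 0;66 -234 0 0;77 -273 0 0;88 -312 0 0;99 -351 0 0;110 -390 0 0"

```text
clock: 2.17
position: [0.4955, 0.0411, 0.2316]
tool_rot: [3.141, -0.001, 0.251]
force: [1.3, -0.3, 0.2]
grip_width: -0.0
```

Emit:
move_arm --moves "10 -37 10 0;20 -74 20 0;29 -110 30 0;39 -147 45 0;48 -184 60 0;48 -184 90 0;48 -184 115 0;48 -184 135 0;48 -184 140 0;48 -184 140 0"

```text
clock: 3.0
position: [0.496, 0.2292, 0.0904]
tool_rot: [3.141, 0.002, 0.251]
force: [0.5, 0.6, -0.4]
grip_width: 0.0002
```

```bash
cat > f.py <<'E'
from h import *
F=[]
for i in range(8):
    bot.grab_frame("wrist"); s=bot.observe(); F.append(s["force"])
print(np.round(s["clock"],2),s["position"].round(4),np.mean(F,0).round(2),np.std(F,0).round(2))
E
python3 f.py
```

```text
3.4 [0.497  0.2294 0.0921] [-0.12  0.09 -0.13] [0.44 0.65 0.28]
```

Emit:
move_arm --moves "0 0 6 0;0 0 12 0;0 0 15 0;0 0 17 0;0 0 19 0;0 0 21 0;0 0 21 0;0 0 21 0;0 0 21 0;0 0 21 0"

```text
clock: 4.23
position: [0.4966, 0.2294, 0.0705]
tool_rot: [-3.142, -0.0, 0.251]
force: [-2.6, -1.7, 4.2]
grip_width: 0.0001
```

```bash
python3 f.py
```

```text
4.63 [0.4966 0.2294 0.0703] [-2.45 -1.46  3.95] [0.37 0.23 0.44]
```

Emit:
move_arm --moves "0 0 -15 0;0 0 -35 0;0 39 -35 0;-1 78 -35 0;-2 117 -35 0;-3 156 -35 0;-4 195 -35 0;-5 235 -35 0;-5 235 -25 0;-5 235 -20 0"

```text
clock: 5.47
position: [0.5504, -0.0021, 0.0896]
tool_rot: [3.141, -0.0, 0.246]
force: [-0.2, 1.8, 0.4]
grip_width: -0.0
```

```bash
python3 f.py
```

```text
5.87 [0.5502 0.0014 0.0907] [-0.16  0.24 -0.06] [0.37 0.53 0.6 ]
```

Emit:
move_arm --moves "0 0 6 0;0 0 12 0;0 0 15 0;0 0 17 0;0 0 19 0;0 0 20 0;0 0 20 0;0 0 20 0;0 0 20 0;0 0 20 0"

```text
clock: 6.7
position: [0.5501, 0.0005, 0.0704]
tool_rot: [3.142, -0.0, 0.251]
force: [-1.2, 1.5, 3.3]
grip_width: 0.0001
```

```bash
python3 f.py
```

```text
7.1 [5.501e-01 5.000e-04 7.030e-02] [-1.3   0.62  2.63] [0.68 0.46 0.58]
```

Emit:
move_arm --moves "0 0 -15 0;0 0 -35 0;-3 37 -35 0;-7 74 -35 0;-10 111 -35 0;-14 148 -35 0;-17 185 -35 0;-21 221 -35 0;-21 221 -25 0;-21 221 -20 0"

```text
clock: 7.93
position: [0.584, -0.2214, 0.0893]
tool_rot: [3.141, 0.001, 0.247]
force: [-0.8, 0.8, -1.1]
grip_width: 0.0001
```

```bash
python3 f.py
```

```text
8.33 [ 0.5849 -0.2181  0.0908] [-0.11  0.11 -0.05] [0.6  0.4  0.83]
```

Emit:
move_arm --moves "0 0 6 0;0 0 12 0;0 0 15 0;0 0 17 0;0 0 19 0;0 0 20 0;0 0 20 0;0 0 20 0;0 0 20 0;0 0 20 0"

```text
clock: 9.17
position: [0.5844, -0.2187, 0.0704]
tool_rot: [-3.141, 0.0, 0.251]
force: [-2.9, 1.8, 7.3]
grip_width: -0.0001
```

```bash
python3 f.py
```

```text
9.57 [ 0.5844 -0.2186  0.0704] [-3.31  1.94  6.41] [0.54 0.38 0.62]
```

The net force at 4.7 mm was 4.1 N on the left foot, 2.7 N on the middle and 6.5 N on the right. That gives about 0.65, 0.36 and 1.17 N/mm, so the middle foot is the softest. I'll go above its tag.

Emit:
move_arm --moves "0 0 -15 0;0 0 -40 0;-7 -37 -40 0.05;-15 -74 -40 0.1;-22 -111 -40 0.15;-30 -148 -40 0.2;-37 -185 -40 0.25;-44 -220 -40 0.3;-47 -241 -40 0.31;-47 -241 -30 0.31"

```text
clock: 10.4
position: [0.4787, 0.0074, 0.1016]
tool_rot: [-3.14, -0.002, -0.055]
force: [1.0, 1.3, -0.7]
grip_width: -0.0003
```

```bash
python3 - <<'E'
from h import *
p=bot.grab_frame("scene"); s=bot.observe(); print(s["position"],s["tool_rot"])
c=cloud(p); hsv=cv2.cvtColor(p["frame"],cv2.COLOR_RGB2HSV)
t=(hsv[...,0]<18)&(hsv[...,1]>150)&(hsv[...,2]>120)&(np.hypot(c[...,0]-.49,c[...,1])<.06)&(c[...,2]<.06)
q=c[t]; print(t.sum(),q.mean(0).round(3),q.min(0).round(3),q.max(0).round(3))
cv2.imwrite("pics/s2.png",cv2.resize(p["frame"][130:400,160:460,::-1],None,fx=2,fy=2))
E
```

```text
[0.47862053 0.0051045  0.09931367] [-3.14115064e+00  4.52577760e-05 -5.55079361e-02]
135 [ 0.491 -0.001  0.032] [ 0.469 -0.018  0.014] [0.506 0.02  0.055]
```

View pics/s2.png

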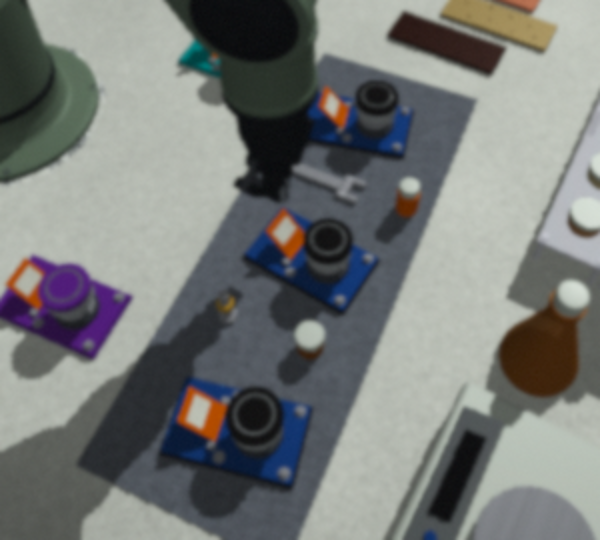

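The crop shows all three tags standing and the feet unmoved, with the gripper above the middle tag at (285,235). I'll press down in stages.

Emit:
move_arm --moves "0 0 20 0;0 0 35 0;0 0 42 0;0 0 47 0;0 0 52 0;0 0 57 0;0 0 62 0;0 0 66 0;0 0 70 0;0 0 70 0"

```text
clock: 11.28
position: [0.4791, 0.003, 0.0298]
tool_rot: [3.142, 0.001, -0.059]
force: [0.1, -0.4, 0.2]
grip_width: -0.0
```

Emit:
move_arm --moves "0 0 3 0;0 0 6 0;0 0 8 0;0 0 10 0;0 0 11 0;0 0 12 0;0 0 13 0;0 0 13 0;0 0 13 0;0 0 13 0"

```text
clock: 12.12
position: [0.4793, 0.003, 0.0173]
tool_rot: [-3.142, -0.0, -0.059]
force: [0.0, -0.4, -0.1]
grip_width: -0.0001
```

Emit:
move_arm --moves "0 0 0.5 0;0 0 1 0;0 0 1.5 0;0 0 2 0;0 0 2.5 0;0 0 3 0;0 0 3 0;0 0 3 0;0 0 3 0;0 0 3 0"

```text
clock: 12.95
position: [0.4795, 0.003, 0.016]
tool_rot: [3.141, -0.001, -0.059]
force: [-12.4, -0.6, 53.0]
grip_width: 0.0001
```

Bottomed out at z of about 0.0165, and the force was firmer than I wanted, so I'll lift clear at once.

Emit:
move_arm --moves "0 0 -3 0;0 0 -10 0;0 0 -30 0;0 0 -65 0;0 0 -100 0;0 0 -135 0;0 0 -170 0;0 0 -190 0;0 0 -190 0;0 0 -190 0"

```text
clock: 13.78
position: [0.4796, 0.0029, 0.2054]
tool_rot: [-3.141, -0.002, -0.06]
force: [0.1, -0.7, -1.4]
grip_width: 0.0002
```

```bash
python3 - <<'E'
from h import *
s=bot.observe(); print(s["clock"],s["position"],s["force"])
p=bot.grab_frame("scene")
c=cloud(p); hsv=cv2.cvtColor(p["frame"],cv2.COLOR_RGB2HSV)
for X,Y in((.44,.213),(.485,0),(.528,-.235)):
    t=(hsv[...,0]<18)&(hsv[...,1]>150)&(hsv[...,2]>120)&(np.hypot(c[...,0]-X,c[...,1]-Y)<.06)&(c[...,2]<.06)
    q=c[t]; print(t.sum(),q.mean(0).round(3),q.min(0).round(3),q.max(0).round(3))
for cx,cy in((.497,.23),(.55,.0),(.585,-.219)):
    d=np.hypot(c[...,0]-cx,c[...,1]-cy); m=(d<.06)&(c[...,2]>.066)&(c[...,2]<.09)&(c[...,0]>cx-.04); q=c[m]
    print("pad",np.round(cv2.minEnclosingCircle(q[:,:2].astype(np.float32)*1000)[0],1),np.median(q[:,2]).round(3))
cv2.imwrite("pics/s3.png",cv2.resize(p["frame"][130:400,160:460,::-1],None,fx=2,fy=2))
E
```

```text
13.7833 [0.47964549 0.00291765 0.2054242 ] [ 0.06317206 -0.72584086 -1.44607475]
76 [0.441 0.213 0.033] [0.419 0.191 0.016] [0.457 0.235 0.056]
149 [ 0.485 -0.     0.017] [ 0.452 -0.017  0.011] [0.505 0.022 0.021]
232 [ 0.528 -0.237  0.031] [ 0.503 -0.258  0.015] [ 0.548 -0.214  0.054]
pad [496.4 232.3] 0.075
pad [ 5.485e+02 -3.000e-01] 0.075
pad [ 585. -219.] 0.075
```

View pics/s3.png

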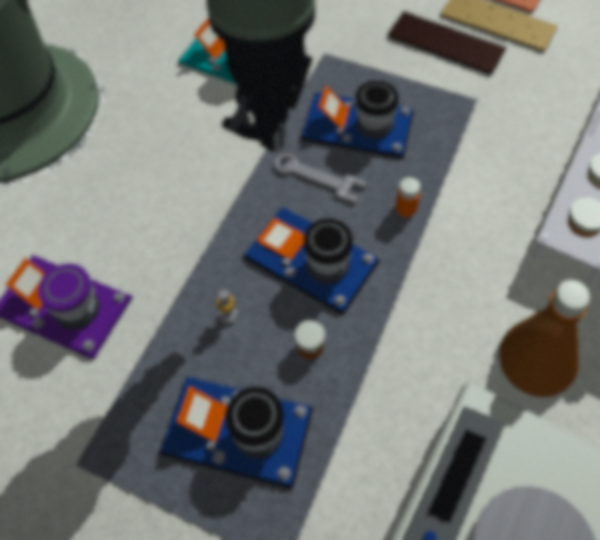

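The middle tag at (281,240) now lies flat, with z between 0.011 and 0.021. The other two tags at (333,108) and (203,412) still stand, and the feet are where they were. Handing in.

```bash
python3 -c "
from workcell import bot
print(bot.job_done())"
```

```text
the job is handed in; nothing more can be done
None
```

I pressed the three pads about 4.7 mm each, from the robot's left to its right. The middle foot is the softest, so I folded its tag flat and handed the job in at about 14 s.

| Foot | Force at 4.7 mm (N) | Stiffness (N/mm) |
|---|---|---|
| Left | 4.1 | 0.65 |
| Middle | 2.7 | 0.36 |
| Right | 6.5 | 1.17 |

**Last checks:** the final image and depth data show the middle tag lying flat. The left and right tags still stand (tops at z about 0.055). All three pads are back at 75 mm and within about 2 mm of where they were. Nothing else on the mat looks moved, and the gripper is clear at z = 0.205.

**What went less well:** the last few millimetres of the tag push bottomed out hard. The wrist force reached about 53 N for a moment, well under the 120 N limit. That is above the 40 N limit for the arm or gripper body, though only the fingertip should have been in contact. I backed off at once and the foot did not shift measurably.

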